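Make up the bracelet kit and the inspection kit

ROBOT

A 7-joint arm with a two-finger parallel gripper is mounted at the origin on the work surface; the furniture and walls round the work are solid. World frame = base frame: x ahead of the robot, y to its left, z up, the work surface at z = 0. Lengths are in m, angles in rad, forces in N, time in s.
With the tool pointing down it reaches from about 0.425 to 0.925 m from the base axis. Payload 6.8 kg.
Tool frame: the origin (TCP) lies on the centre line of the jaws, within the pads' length; the fingertips stand 25 mm ahead of it and the grasp point (between the pads) lies 6 mm ahead of it; z points along the fingers, y is the line along which they close (so a half turn about z gives the same grasp; the last joint's range is limited). The gripper opens to 85 mm and grips with 20 to 120 N. Pads are 22 mm wide; open, the fingers measure 114 mm over their backs; the gripper's body (76 mm by 85 mm) begins 54 mm behind the grasp point. The pads swing forward as they close: fully open they stand 13 mm farther back than shut.
Start: joints at [1.019, 0.477, 0.022, 1.555, -0.011, 1.109, -0.083], TCP at [0.29, -0.61, 0.256] pointing down, gripper open.
Joint ranges: [-2.96, 2.96], [-0.34, 2.1], [-1.41, 1.46], [0.24, 2.44], [-1.37, 4.51], [0.17, 1.92], [-2.96, 2.96]. Speed limits (rad/s): [2.39, 2.39, 3.14, 3.14, 3.14, 3.14, 3.14].

INTERFACE

Orientations are given as a rotation vector (axis times angle).
In Python, from bench import status, imaging, workorder gives the robot as it stands.
- The arm moves only by the tool send_rows, never from a script. Its argument "steps" is a list of rows, each an object of numbers: "dx", "dy", "dz": the shift along the tool's x, y, z in cm; "yaw": the turn about the tool's z in degrees; "gripper": the opening, from 0 (shut) to 1 (fully open). A call has 1 to 5 rows; each row is the pose to reach, as a shift and turn from the pose commanded when the call began, along the tool's axes at that moment; what a row does not reach only later rows make up. A row lasts 1/8 s, in which the tool goes at most 62.5 mm and 10.7 degrees, less where a joint would pass 70% of its speed; a pose out of reach is approached as far as the arm can. A call with a gripper value outside its range is refused whole. The fingers move at their own pace and stop on an object; "force" is the grip in N (left out, the last holds). Time passes only in rows, so rows that repeat a pose let the fingers close. It gives the time, the measured TCP pose, the force, the opening and the grip force at its end, in the units of the state.
- status.get_obs(): the state, without advancing time (a new reading comes with each control period).
- imaging.grab_frame(name): name is "scene" or "top"; returns a dict with "color" (400x640x3 uint8, red, green, blue), "depth" (400x640 float32, m along the optical axis (not along the pixel's ray), 0 where there is no reading), "K" (3x3 intrinsics, pixels), "R" (3x3) and "t" (3): a world point X has camera coordinates R X + t. Camera axes: x right, y down, z forward; pixel columns grow to the right and rows downward; lengths in m; the calibration is good to about 2 mm. A picture is of the moment at which its call begins.
- workorder.hand_in(): hands the job in; it is judged then, once.
The state is a dict: "clock": time; "joints": joint angles; "qvel": joint speeds; "tau": joint torques, N m; "tcp_pos": TCP position; "orientation": TCP orientation; "contact_force": force on the tool from outside, world axes, zero at the start; "moment": the same for the moment, N m; "grip_width": finger opening in m; "gripper_force": force on a finger pad.
Only numpy, scipy, OpenCV 4.12 (cv2) and the standard library are available. Lean on these libraries where they do the work, as an engineer would, in place of code of your own. Each camera call takes 0.05 s, during which the arm holds its last target. There are 200 camera calls.

TASK

Make up two kits from the loose stock on the watchmaker's desk: the grey slotted bracelet block and the eraser in its blue sleeve go into the blue tray, the black eye loupe and the small beige oil pot with its round cap go into the yellow tray. Put one thing in each compartment (either of the two), standing or lying flat on the tray's floor the way it stands now, and leave the open beige cup and the pocket watch where they are.

Things in the scene. Friction and masses are not known exactly. Their poses are not given: they have to be found in the camera images.
- blue_tray: Blue kit tray, fixed, 153 (x) x 94 (y) mm; origin at the centre of its underside. Floor 3 mm thick, walls 3 mm thick, 10 mm high (corner posts 11.5 mm). A divider at x = 0, 3 mm thick, 8 mm high, parts it into two compartments, each 72 (x) x 88 (y) mm inside, centres at x = -37.5 and +37.5 mm, y = 0. Blank paper card on the wall at -x.
- yellow_tray: Yellow kit tray, fixed, 153 (x) x 94 (y) mm; origin at the centre of its underside. Floor 3 mm thick, walls 3 mm thick, 10 mm high (corner posts 11.5 mm). A divider at x = 0, 3 mm thick, 8 mm high, parts it into two compartments, each 72 (x) x 88 (y) mm inside, centres at x = -37.5 and +37.5 mm, y = 0. Blank paper card on the wall at -x.
- bracelet_block: Grey moulded block with a row of slots across its top, 37 (x) x 53 (y) x 20 (z) mm, stands on its flat underside; origin at the centre of its underside. Grip it across its 37 mm side.
- eraser_block: White eraser in a blue card sleeve, lying flat, 21 (x) x 50 (y) x 12 (z) mm; origin at the centre of its underside. Grip it across its 21 mm side.
- brass_pot: Small beige turned oil pot with a fixed round cap, upright, 24 mm across, 27 mm high; origin at the centre of its underside.
- eye_loupe: Black eye loupe like a small cup, standing with its wide mouth up, 34 mm across at the rim, narrower below, 28 mm high; origin at the centre of its underside.
- ring_cup: Not for a kit: open beige turned cup, 44 mm across, 28 mm high; origin at the centre of its underside.
- pocket_watch: Not for a kit: closed silver pocket watch lying flat, 46 (x) x 61 (y) x 14 (z) mm with crown and bow at -y; origin at the middle of its underside.

How it is judged:
By the outcome, as a careful person would: the job done as asked, in the order asked, and still so for the second after the job is handed in, with the robot touching nothing.
It also fails if it takes over 128 s, if anything falls off the work surface, if the arm or the gripper's body presses on something with over 40 N, if the wrist force passes 120 N, or if a joint passes its speed limit or range.

## Working session

There is one attempt and no reset: what is moved stays moved. The work goes in short steps, Python scripts to look and compute and a tool call to move; the robot and the scene stay as the last step left them, time stands still between calls to the robot, and variables do not carry over. Pictures are saved under pics/ and viewed, at most 14 in all, crops included, and the job is handed in when it is done.

Besides the shell and the picture viewer there is one more tool, called after "Request:" as a command line: name --argument value ..., lists and objects as JSON in quotes. send_rows: Moves the arm, as the interface text tells. Its arguments: {"type":"object","properties":{"steps":{"type":"array"},"force":{"type":"number"}},"required":["steps"]}

```bash
mkdir -p pics; cat > h.py <<'E'
import numpy as np, cv2
from bench import status, imaging, workorder
from scipy.spatial.transform import Rotation as Ro
def grab(n,save=None):
    f=imaging.grab_frame(n)
    if save: cv2.imwrite('pics/'+save,f['color'][:,:,::-1])
    return f
def world(f,u,v,z=None):
    K,R,t=f['K'],f['R'],f['t']
    d=np.linalg.inv(K)@np.array([u,v,1.])
    if z is None: s=f['depth'][int(v),int(u)]
    else:
        c=-R.T@t; s=(z-c[2])/(R.T@d)[2]
    return R.T@(d*s-t)
E
python3 - <<'E'
from h import *
f=grab('top','top0.png');g=grab('scene','sc0.png')
for q in (f,g): print(q['K'],-q['R'].T@q['t'],q['R'])
np.savez('top0',**f);np.savez('sc0',**g)
o=status.get_obs();print(o);print(Ro.from_rotvec(o['orientation']).as_matrix().round(3))
E
```

```text
[[500.97010772   0.         318.84423444]
 [  0.         500.97010772 204.52314573]
 [  0.           0.           1.        ]] [ 0.3849528  -0.13938126  1.11520625] [[ 0.01907931 -0.99948201 -0.02591696]
 [-0.99733361 -0.01719927 -0.07092148]
 [ 0.07043899  0.02720099 -0.99714515]]
[[436.11622366   0.         314.61291043]
 [  0.         436.11622366 200.75144015]
 [  0.           0.           1.        ]] [0.00134575 0.39922957 0.544612  ] [[-0.74519483 -0.66679716  0.0081373 ]
 [-0.39535566  0.43194647 -0.81062701]
 [ 0.53700891 -0.60729218 -0.58550631]]
{'clock': 0.1, 'joints': array([ 1.01887589,  0.47768377,  0.02231821,  1.55633938, -0.01149569,
        1.10929966, -0.08306918]), 'qvel': array([ 0.00043819, -0.00170201, -0.00042122, -0.00078793, -0.00061511,
        0.000444  , -0.00251022]), 'tau': array([ 3.73275354e-03, -5.97765362e+01,  1.61326557e+00, -2.81957674e+01,
        1.27972942e-02,  4.98284149e-03, -1.82200887e-05]), 'tcp_pos': array([ 0.28963689, -0.60916214,  0.25545058]), 'orientation': array([-3.06303299e+00, -6.91220045e-01,  7.17540563e-04]), 'contact_force': array([-0.07491266,  0.44803455,  0.4158124 ]), 'moment': array([0.01630755, 0.02932668, 0.01387127]), 'gripper_force': 0.0, 'grip_width': 0.08555395669521974}
[[ 0.903  0.429 -0.001]
 [ 0.429 -0.903  0.001]
 [-0.    -0.002 -1.   ]]
```

View pics/top0.png

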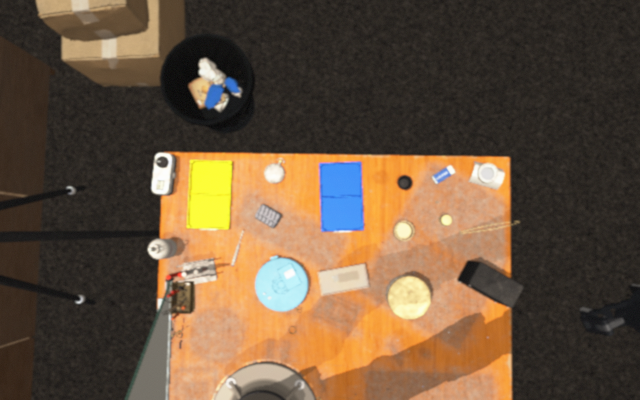

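View pics/sc0.png

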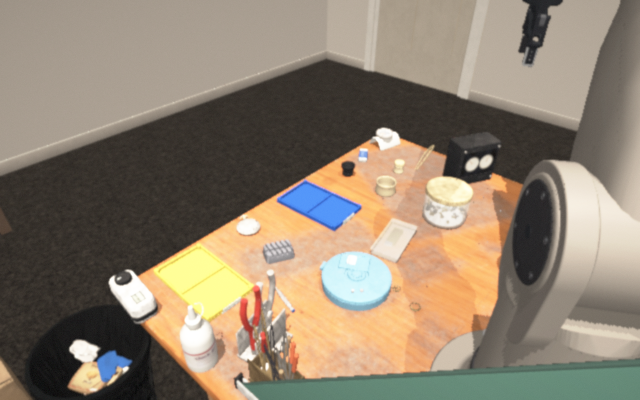

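The top view shows the yellow tray near (210,195), blue tray (341,196), bracelet block (267,215), loupe (405,183), eraser (443,175), pot (446,219), cup (403,230) and watch (274,172). I'll enlarge it.

```bash
python3 - <<'E'
from h import *
im=cv2.imread('pics/top0.png')
a=im[150:245,180:300];b=im[150:245,310:510]
cv2.imwrite('pics/a.png',cv2.resize(a,None,fx=6,fy=6,interpolation=cv2.INTER_CUBIC))
cv2.imwrite('pics/b.png',cv2.resize(b,None,fx=4,fy=4,interpolation=cv2.INTER_CUBIC))
f=np.load('top0.npz')
# height map above table
for u,v in [(267,215),(405,183),(443,175),(446,219),(340,245),(341,180),(210,180),(403,230)]:print(u,v,world(f,u,v).round(4))
v,u=np.mgrid[150:245,180:520]
d=f['depth'][150:245,180:520]
P=(np.stack([(u-f['K'][0,2])/f['K'][0,0],(v-f['K'][1,2])/f['K'][1,1],np.ones_like(u)],-1)*d[...,None]-f['t'])@f['R']
m=((P[...,2]>0.0055)&(P[...,2]<.04)).astype(np.uint8)
n,l,s,c=cv2.connectedComponentsWithStats(m)
for i in range(1,n):
  if s[i,4]<25: continue
  p=P[l==i]; top=p[p[:,2]>np.percentile(p[:,2],90)*.75]
  r=cv2.minAreaRect((p[:,:2]*1000).astype(np.float32)); 
  print(s[i],(c[i]+[180,150]).round(1),'zmax',np.percentile(p[:,2],95).round(4),'rect',np.round(r[0],1),np.round(r[1],1),round(r[2],1),'topmean',top.mean(0).round(4))
E
```

```text
267 215 [0.4376 0.0047 0.0141]
405 183 [ 0.5142 -0.299   0.0077]
443 175 [ 0.5326 -0.3814  0.0133]
446 219 [ 0.4354 -0.3857  0.0237]
340 245 [ 0.3746 -0.1576  0.0004]
341 180 [ 0.5193 -0.1575  0.0024]
210 180 [0.5144 0.1363 0.0045]
403 230 [ 0.4103 -0.2961  0.0029]
[  8  10  25  47 140] [193.4 177.6] zmax 0.0134 rect [513.7 175.1] [ 45.2 113.8] 66.7 topmean [0.5261 0.1719 0.0114]
[ 32  11  20  37 108] [226.2 178.4] zmax 0.0114 rect [517.7 108.5] [40.4 81.1] 87.9 topmean [0.5237 0.0986 0.0098]
[ 84  10  20  24 334] [273.8 172.4] zmax 0.0151 rect [533.6  -6.5] [47.2 44.5] 14.6 topmean [ 0.5325 -0.0059  0.0129]
[139  12  45  70 355] [341.3 197.6] zmax 0.0124 rect [ 482.3 -156.8] [154.7  93.9] 3.0 topmean [ 0.478  -0.1576  0.0107]
[289  12  35  26 626] [486.8 174.7] zmax 0.038 rect [ 534.8 -475.2] [66.9 46.5] 74.6 topmean [ 0.5364 -0.4712  0.0347]
[252  15  23  19 209] [442.7 174.1] zmax 0.0143 rect [ 535.3 -381.7] [20.5 51. ] 33.0 topmean [ 0.5346 -0.3803  0.0122]
[217  25  15  15 183] [404. 182.] zmax 0.0278 rect [ 514.3 -294.1] [31. 31.] 1.5 topmean [ 0.5157 -0.2954  0.0251]
[46 49  4 20 35] [228.3 208. ] zmax 0.012 rect [450.8  94.1] [ 7.7 42.3] 89.4 topmean [0.4534 0.0916 0.0105]
[ 75  54  26  24 365] [267.2 215.5] zmax 0.022 rect [436.5   4.6] [50.8 35.5] 60.9 topmean [0.4371 0.0047 0.0192]
[ 6 58  9 20 44] [188.1 219.4] zmax 0.0135 rect [426.6 181.2] [44.4 15.4] 19.3 topmean [0.4189 0.1797 0.0114]
[259  65  13  11 104] [445.1 219.7] zmax 0.0287 rect [ 434.1 -384.5] [21.5 22.5] 48.8 topmean [ 0.4343 -0.3849  0.0253]
[16 70 33 10 70] [215.  226.8] zmax 0.0117 rect [408.8 125.9] [17.6 73.5] 12.2 topmean [0.4096 0.1149 0.0101]
[213  71  21  20 137] [403.6 230.3] zmax 0.0282 rect [ 408.8 -293.9] [41.1 42.3] 1.1 topmean [ 0.409  -0.2957  0.0257]
```

View pics/a.png

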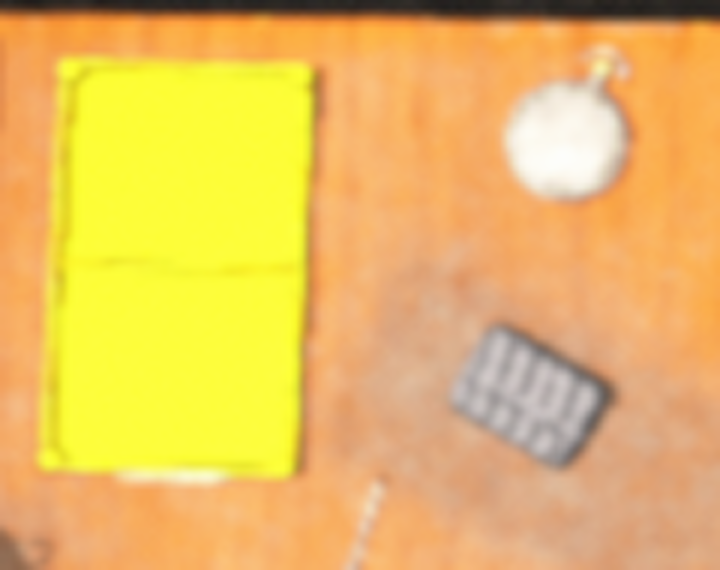

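View pics/b.png

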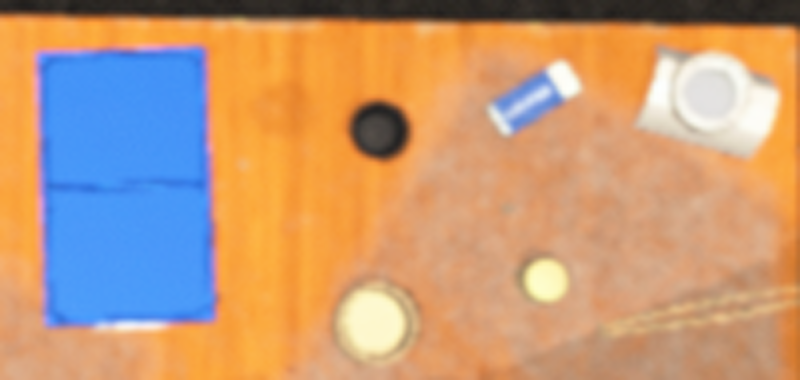

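Crop a: yellow corners (60,60),(316,65),(297,475),(40,468), with the card at -x and the block at about (530,395). Crop b: blue corners (38,53),(207,47),(215,321),(47,327), loupe (380,130), eraser (535,98), pot (545,279).

```bash
cat >> h.py <<'E'
def rel(goal,ang=None,pos=None,rot=None):
    """tool-axes shift (cm) and yaw (deg) from measured pose to world goal [x,y,z], tool-x heading ang deg"""
    o=status.get_obs();p=o['tcp_pos'] if pos is None else pos
    M=Ro.from_rotvec(o['orientation']).as_matrix()
    h=np.degrees(np.arctan2(M[1,0],M[0,0]))
    d=M.T@(np.array(goal)-p)*100
    print('shift cm',d.round(2),'yaw',None if ang is None else round((h-ang+180)%360-180,1),'heading',h.round(1))
E
python3 - <<'E'
from h import *
f=np.load('top0.npz')
def poly(c,s,o,z): return np.array([world(f,u/s+o[0]-.5+.5/s,v/s+o[1]-.5+.5/s,z) for u,v in c])
for n,c,s,o in [('yel',[(60,60),(316,65),(297,475),(40,468)],6,(180,150)),('blu',[(38,53),(207,47),(215,321),(47,327)],4,(310,150))]:
  p=poly(c,s,o,.0115)[:,:2]; m=p.mean(0); ax=(p[0]+p[1]-p[2]-p[3]); ay=p[0]+p[3]-p[1]-p[2]
  print(n,m.round(4),'size',np.linalg.norm(ax)/2,np.linalg.norm(ay)/2,'ang',np.degrees(np.arctan2(ax[1],ax[0])),np.degrees(np.arctan2(-ay[0],ay[1])))
  a=ax/np.linalg.norm(ax); print('far',(m+.0375*a).round(4),'near',(m-.0375*a).round(4))
for n,c,s,o,z in [('brac',[(497,322),(613,392),(562,468),(450,395)],6,(180,150),.015),('eras',[(487,103),(565,60),(582,92),(508,137)],4,(310,150),.010)]:
  p=poly(c,s,o,z)[:,:2]; print(n,p.mean(0).round(4)); e=np.roll(p,-1,0)-p; print(np.linalg.norm(e,axis=1).round(4),np.degrees(np.arctan2(e[:,1],e[:,0])).round(1)%180)
for n,c,s,o,z in [('loupe',[(380,130)],4,(310,150),.028),('pot',[(545,279)],4,(310,150),.027),('cup',[(375,322)],4,(310,150),.028)]: print(n,poly(c,s,o,z))
# coarse heights
d=f['depth']; v,u=np.mgrid[0:400,0:640]
P=(np.stack([(u-f['K'][0,2])/f['K'][0,0],(v-f['K'][1,2])/f['K'][1,1],np.ones_like(u)],-1)*d[...,None]-f['t'])@f['R']
for k in range(150,400,25): print(k,[int(1000*P[k:k+25,j:j+25,2].max()) for j in range(125,530,25)])
E
```

```text
yel [0.4824 0.1351] size 0.152376914693047 0.0957802280081227 ang -0.7490791575123965 -0.37857567833290495
far [0.5199 0.1346] near [0.4449 0.1356]
blu [ 0.4822 -0.1585] size 0.1519753696829192 0.09306124113225869 ang 2.680916728854852 3.0109182797751943
far [ 0.5197 -0.1568] near [ 0.4447 -0.1603]
brac [0.437  0.0023]
[0.0501 0.0335 0.0494 0.0319] [ 60.  147.4  58.2 148.6]
eras [ 0.535  -0.3832]
[0.0493 0.02   0.0479 0.022 ] [119.9  27.8 122.3  31.8]
loupe [[ 0.51376979 -0.29528486  0.028     ]]
pot [[ 0.43440668 -0.38470126  0.027     ]]
cup [[ 0.40949533 -0.29332591  0.028     ]]
150 [-735, 1115, 1115, 1115, 1115, 1115, 1115, 1115, 1115, 13, 1115, 1115, 16, 1115, 1115, 1115, 1115]
175 [1115, 1115, 1115, 1115, 1115, 1115, 1115, 1115, 1115, 11, 1115, 1115, 1115, 1115, 1115, 1115, 1115]
200 [1115, 1115, 1115, 1115, 1115, 1115, 1115, 1115, 1115, 1115, 27, 1115, 1115, 1115, 1115, 1115, 1115]
225 [1115, 1115, 1115, 1115, 1115, 20, 1115, 1115, 1115, 1115, 1115, 1115, 1115, 1115, 1115, 1115, 1115]
250 [1115, 1115, 1115, 1115, 1115, 1115, 1115, 1115, 1115, 1115, 1115, 1115, 1115, 1115, 1115, 1115, 1115]
275 [1115, 135, 1115, 1115, 1115, 1115, 1115, 1115, 1115, 1115, 1115, 1115, 1115, 1115, 1115, 1115, 1115]
300 [1115, 1115, 1115, 5, 1115, 1115, 1115, 1115, 1115, 1115, 1115, 73, 1115, 1115, 1115, 1115, 1115]
325 [1115, 1115, 1115, 1115, 1115, 1115, 1115, 1115, 1115, 1115, 1115, 1115, 1115, 1115, 5, 1115, 1115]
350 [1115, 1115, 1115, 1115, 1115, 1115, 1115, 1115, 1115, 1115, 1115, 1115, 1115, 1115, 1115, 1115, 1115]
375 [1115, 1115, 1115, 1115, 1115, 1115, 1115, 19, 1115, 1115, 1115, 1115, 1115, 1115, 1115, 1115, 1115]
```

Request:
send_rows --steps '[{"dx": 4,"dy": -4.8},{"dx": 8,"dy": -9.6},{"dx": 12,"dy": -14.4},{"dx": 16,"dy": -19.2},{"dx": 19.6,"dy": -24}]'

```text
validation failed for argument at $.st...
```

Request:
send_rows --steps '[{"dx": 4,"dy": -4.8,"yaw": -7,"gripper": 0.7},{"dx": 8,"dy": -9.6,"yaw": -14,"gripper": 0.7},{"dx": 12,"dy": -14.4,"yaw": -21,"gripper": 0.7},{"dx": 16,"dy": -19.2,"yaw": -28,"gripper": 0.7},{"dx": 19.6,"dy": -24,"yaw": -34.6,"dz": 3,"gripper": 0.7}]'

```text
validation failed for argument at $.st...
```

```bash
python3 - <<'E'
from h import *
print(status.get_obs())
rel([.437,.0035,.07],60)
E
```

```text
{'clock': 0.1, 'joints': array([ 1.01887589,  0.47768377,  0.02231821,  1.55633938, -0.01149569,
        1.10929966, -0.08306918]), 'qvel': array([ 0.00043819, -0.00170201, -0.00042122, -0.00078793, -0.00061511,
        0.000444  , -0.00251022]), 'tau': array([ 3.73275354e-03, -5.97765362e+01,  1.61326557e+00, -2.81957674e+01,
        1.27972942e-02,  4.98284149e-03, -1.82200887e-05]), 'tcp_pos': array([ 0.28963689, -0.60916214,  0.25545058]), 'orientation': array([-3.06303299e+00, -6.91220045e-01,  7.17540563e-04]), 'contact_force': array([-0.07491266,  0.44803455,  0.4158124 ]), 'moment': array([0.01630755, 0.02932668, 0.01387127]), 'gripper_force': 0.0, 'grip_width': 0.08555395669521974}
shift cm [ 39.62 -48.97  18.62] yaw -34.6 heading 25.4
```

Request:
send_rows --steps '[{"dx": 4,"dy": -4.8,"dz": 0,"yaw": 0,"gripper": 0.7},{"dx": 8,"dy": -9.6,"dz": 0,"yaw": 0,"gripper": 0.7},{"dx": 12,"dy": -14.4,"dz": 0,"yaw": 0,"gripper": 0.7},{"dx": 16,"dy": -19.2,"dz": 0,"yaw": 0,"gripper": 0.7},{"dx": 19.6,"dy": -24,"dz": 0,"yaw": 0,"gripper": 0.7}]'

```text
clock: 0.72
tcp_pos: [0.3641, -0.3064, 0.2561]
orientation: [-3.064, -0.692, -0.0]
contact_force: [2.4, -0.3, -0.4]
grip_width: 0.0598
gripper_force: 0.0
```

Request:
send_rows --steps '[{"dx": 4,"dy": -4.9,"dz": 0,"yaw": -7,"gripper": 0.7},{"dx": 8,"dy": -9.8,"dz": 0,"yaw": -14,"gripper": 0.7},{"dx": 12,"dy": -14.7,"dz": 1,"yaw": -21,"gripper": 0.7},{"dx": 16,"dy": -19.6,"dz": 3,"yaw": -28,"gripper": 0.7},{"dx": 20,"dy": -24.5,"dz": 6,"yaw": -34.6,"gripper": 0.7}]'

```text
clock: 1.35
tcp_pos: [0.4368, -0.0123, 0.2023]
orientation: [2.716, 1.576, 0.003]
contact_force: [0.5, -0.6, -0.6]
grip_width: 0.0599
gripper_force: 0.0
```

Request:
send_rows --steps '[{"dx": 0,"dy": 0,"dz": 3,"yaw": 0,"gripper": 0.7},{"dx": 0,"dy": 0,"dz": 6,"yaw": 0,"gripper": 0.7},{"dx": 0,"dy": 0,"dz": 9,"yaw": 0,"gripper": 0.7},{"dx": 0,"dy": 0,"dz": 10,"yaw": 0,"gripper": 0.7},{"dx": 0,"dy": 0,"dz": 10,"yaw": 0,"gripper": 0.7}]'

```text
clock: 1.98
tcp_pos: [0.4359, -0.0141, 0.1021]
orientation: [-2.72, -1.571, 0.002]
contact_force: [-0.4, 0.7, -0.3]
grip_width: 0.0597
gripper_force: 0.0
```

```bash
python3 - <<'E'
from h import *
print(status.get_obs()['tcp_pos'])
rel([.437,.0035,.036],60)
f=grab('top');g=grab('scene')
A=cv2.resize(f['color'][170:260,200:330],None,fx=4,fy=4)
B=cv2.resize(g['color'][170:300,200:360],None,fx=3,fy=3)
C=np.zeros((400,1010,3),np.uint8);C[:360,:520]=A;C[:390,530:1010]=B
cv2.imwrite('pics/c.png',cv2.resize(C[:,:,::-1],(800,317)))
E
```

```text
[ 0.43589288 -0.01414025  0.10208981]
shift cm [ 1.59 -0.78  6.61] yaw 0.0 heading 60.0
```

View pics/c.png

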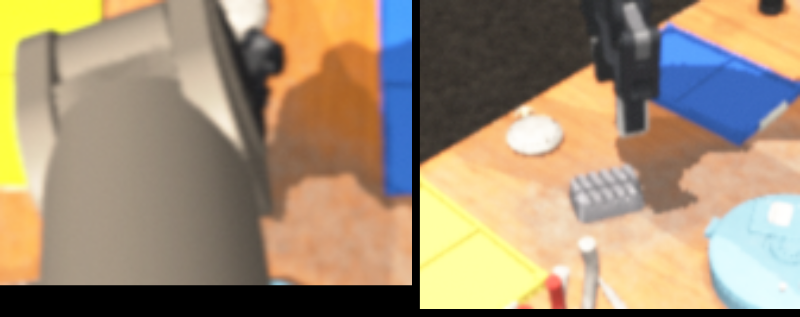

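The wrist hides the top view, and the scene crop shows the open gripper short of the block, as the numbers say. Next is the descent.

Request:
send_rows --steps '[{"dx": 1.6,"dy": -0.8,"dz": 1,"yaw": 0,"gripper": 0.7},{"dx": 1.6,"dy": -0.8,"dz": 2.5,"yaw": 0,"gripper": 0.7},{"dx": 1.6,"dy": -0.8,"dz": 4.5,"yaw": 0,"gripper": 0.7},{"dx": 1.6,"dy": -0.8,"dz": 6.2,"yaw": 0,"gripper": 0.7},{"dx": 1.6,"dy": -0.8,"dz": 7.4,"yaw": 0,"gripper": 0.7}]'

```text
clock: 2.7
tcp_pos: [0.4371, 0.003, 0.0275]
orientation: [2.721, 1.571, -0.001]
contact_force: [0.7, 0.1, 0.7]
grip_width: 0.0596
gripper_force: 0.0
```

Request:
send_rows --steps '[{"dx": 0,"dy": 0,"dz": 0,"yaw": 0,"gripper": 0.6},{"dx": 0,"dy": 0,"dz": 0,"yaw": 0,"gripper": 0.35},{"dx": 0,"dy": 0,"dz": 0,"yaw": 0,"gripper": 0.3},{"dx": 0,"dy": 0,"dz": 0,"yaw": 0,"gripper": 0.3},{"dx": 0,"dy": 0,"dz": 0,"yaw": 0,"gripper": 0.3}]' --force 40

```text
clock: 3.32
tcp_pos: [0.4375, 0.0036, 0.0288]
orientation: [2.72, 1.571, 0.001]
contact_force: [-1.6, -0.4, 7.4]
grip_width: 0.0336
gripper_force: 40.4
```

Request:
send_rows --steps '[{"dx": 0,"dy": 0,"dz": -1,"yaw": 0,"gripper": 0.3},{"dx": 0,"dy": 0,"dz": -3,"yaw": 0,"gripper": 0.3},{"dx": 0,"dy": 0,"dz": -6,"yaw": 0,"gripper": 0.3},{"dx": 0,"dy": 0,"dz": -8,"yaw": 0,"gripper": 0.3},{"dx": 0,"dy": 0,"dz": -8,"yaw": 0,"gripper": 0.3}]'

```text
clock: 3.95
tcp_pos: [0.4384, 0.0037, 0.1098]
orientation: [2.719, 1.57, 0.005]
contact_force: [0.5, -0.2, -1.9]
grip_width: 0.0342
gripper_force: 39.8
```

```bash
python3 - <<'E'
from h import *
print(status.get_obs()['tcp_pos'],status.get_obs()['grip_width'])
rel([.4447,-.1603,.11],3)
rel([.5197,-.1568,.11],3)
g=grab('scene')
cv2.imwrite('pics/d.png',cv2.resize(g['color'][130:290,200:380],None,fx=3,fy=3)[:,:,::-1])
E
```

```text
[0.43838838 0.00366777 0.10983814] 0.034173297234781415
shift cm [-1.388e+01  8.740e+00 -1.000e-02] yaw 57.0 heading 60.0
shift cm [-9.830e+00  1.506e+01  1.000e-02] yaw 57.0 heading 60.0
```

View pics/d.png

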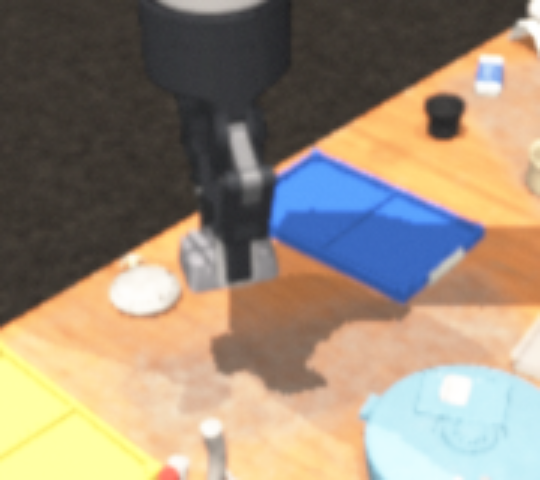

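The block is held level at crop (230,265), clear of the desk. I'll carry it to the near blue compartment.

Request:
send_rows --steps '[{"dx": -2,"dy": 1.2,"dz": 0,"yaw": 9,"gripper": 0.3},{"dx": -5.5,"dy": 3.4,"dz": 0,"yaw": 19,"gripper": 0.3},{"dx": -9,"dy": 5.6,"dz": 0,"yaw": 29,"gripper": 0.3},{"dx": -12,"dy": 7.6,"dz": 0,"yaw": 39,"gripper": 0.3},{"dx": -13.9,"dy": 8.7,"dz": 0,"yaw": 49,"gripper": 0.3}]'

```text
clock: 4.62
tcp_pos: [0.4423, -0.1621, 0.1072]
orientation: [3.128, 0.29, -0.003]
contact_force: [0.0, -0.4, -1.2]
grip_width: 0.0337
gripper_force: 39.8
```

Request:
send_rows --steps '[{"dx": 0,"dy": 0,"dz": 0,"yaw": 8,"gripper": 0.3},{"dx": 0,"dy": 0,"dz": 1,"yaw": 8,"gripper": 0.3},{"dx": 0,"dy": 0,"dz": 3,"yaw": 8,"gripper": 0.3},{"dx": 0,"dy": 0,"dz": 4,"yaw": 8,"gripper": 0.3},{"dx": 0,"dy": 0,"dz": 4,"yaw": 8,"gripper": 0.3}]'

```text
clock: 5.25
tcp_pos: [0.4423, -0.1597, 0.0671]
orientation: [-3.14, -0.086, 0.004]
contact_force: [-0.6, 0.4, -0.4]
grip_width: 0.034
gripper_force: 39.8
```

```bash
python3 - <<'E'
from h import *
print(status.get_obs()['tcp_pos'],status.get_obs()['grip_width'])
rel([.4447,-.1603,.033],3)
E
```

```text
[ 0.44229616 -0.15967841  0.06711948] 0.033982852108321464
shift cm [0.24 0.08 3.41] yaw 0.1 heading 3.1
```

Request:
send_rows --steps '[{"dx": 0.2,"dy": 0.1,"dz": 1,"yaw": 0,"gripper": 0.3},{"dx": 0.2,"dy": 0.1,"dz": 2,"yaw": 0,"gripper": 0.3},{"dx": 0.2,"dy": 0.1,"dz": 2.8,"yaw": 0,"gripper": 0.3},{"dx": 0.2,"dy": 0.1,"dz": 3.3,"yaw": 0,"gripper": 0.3},{"dx": 0.2,"dy": 0.1,"dz": 3.4,"yaw": 0,"gripper": 0.3}]'

```text
clock: 5.88
tcp_pos: [0.445, -0.161, 0.0339]
orientation: [-3.14, -0.083, 0.001]
contact_force: [0.5, -0.1, -0.3]
grip_width: 0.0343
gripper_force: 39.8
```

Request:
send_rows --steps '[{"dx": 0,"dy": 0,"dz": 0,"yaw": 0,"gripper": 0.4},{"dx": 0,"dy": 0,"dz": 0,"yaw": 0,"gripper": 0.5},{"dx": 0,"dy": 0,"dz": 0,"yaw": 0,"gripper": 0.53},{"dx": 0,"dy": 0,"dz": -1,"yaw": 0,"gripper": 0.53},{"dx": 0,"dy": 0,"dz": -4,"yaw": 0,"gripper": 0.53}]'

```text
clock: 6.5
tcp_pos: [0.4443, -0.1608, 0.0743]
orientation: [-3.14, -0.083, 0.004]
contact_force: [-0.3, -0.6, 0.4]
grip_width: 0.0456
gripper_force: 0.0
```

```bash
python3 - <<'E'
from h import *
print(status.get_obs()['tcp_pos'],status.get_obs()['grip_width'])
rel([.535,-.3825,.12],-59.5)
E
```

```text
[ 0.44429942 -0.16081779  0.07430707] 0.04561130375231499
shift cm [ 7.87 22.61 -4.61] yaw 62.5 heading 3.0
```

Request:
send_rows --steps '[{"dx": 0,"dy": 1,"dz": -3,"yaw": 5,"gripper": 0.53},{"dx": 2,"dy": 6,"dz": -4.6,"yaw": 15,"gripper": 0.5},{"dx": 4,"dy": 11.5,"dz": -4.6,"yaw": 25,"gripper": 0.5},{"dx": 6,"dy": 17,"dz": -4.6,"yaw": 35,"gripper": 0.5},{"dx": 7.9,"dy": 22.6,"dz": -4.6,"yaw": 45,"gripper": 0.5}]'

```text
clock: 7.12
tcp_pos: [0.5369, -0.3841, 0.1214]
orientation: [-2.93, 1.133, -0.002]
contact_force: [0.4, -0.3, 0.0]
grip_width: 0.0425
gripper_force: 0.0
```

Request:
send_rows --steps '[{"dx": 0,"dy": 0,"dz": 1,"yaw": 9,"gripper": 0.5},{"dx": 0,"dy": 0,"dz": 2,"yaw": 17,"gripper": 0.5},{"dx": 0,"dy": 0,"dz": 4,"yaw": 17,"gripper": 0.5},{"dx": 0,"dy": 0,"dz": 6,"yaw": 17,"gripper": 0.5},{"dx": 0,"dy": 0,"dz": 6,"yaw": 17,"gripper": 0.5}]'

```text
clock: 7.75
tcp_pos: [0.5346, -0.3815, 0.0579]
orientation: [-2.735, 1.544, 0.007]
contact_force: [0.1, -0.5, -0.0]
grip_width: 0.0428
gripper_force: 0.0
```

```bash
python3 - <<'E'
from h import *
print(status.get_obs()['tcp_pos'],status.get_obs()['grip_width'])
rel([.535,-.3825,.028],-59)
f=grab('top');g=grab('scene')
A=cv2.resize(f['color'][150:250,310:510],None,fx=4,fy=4)
B=cv2.resize(g['color'][100:240,260:460],None,fx=4,fy=4)[:400]
cv2.imwrite('pics/e.png',cv2.resize(np.vstack([A,B])[:,:,::-1],(600,600)))
E
```

```text
[ 0.53459903 -0.38146417  0.05794685] 0.042786494011170614
shift cm [0.12 0.01 2.99] yaw 0.1 heading -58.9
```

View pics/e.png

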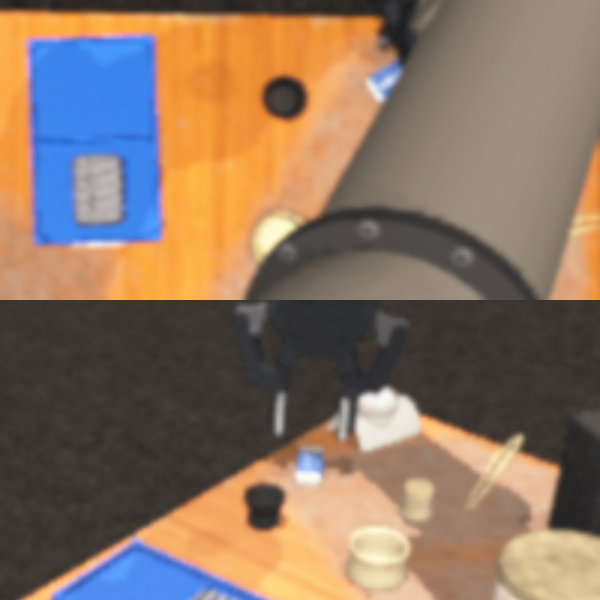

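The block sits flat in the near blue compartment, around (98,190) in the picture, and the fingers straddle the eraser (310,465). I'll grip it.

Request:
send_rows --steps '[{"dx": 0.1,"dy": 0,"dz": 1.2,"yaw": 0,"gripper": 0.45},{"dx": 0.1,"dy": 0,"dz": 2.2,"yaw": 0,"gripper": 0.45},{"dx": 0.1,"dy": 0,"dz": 2.9,"yaw": 0,"gripper": 0.45},{"dx": 0.1,"dy": 0,"dz": 3.1,"yaw": 0,"gripper": 0.45},{"dx": 0.1,"dy": 0,"dz": 3.1,"yaw": 0,"gripper": 0.45}]'

```text
clock: 8.48
tcp_pos: [0.5365, -0.3835, 0.0292]
orientation: [2.735, -1.546, -0.0]
contact_force: [-1.1, 0.5, -0.3]
grip_width: 0.0385
gripper_force: 0.0
```

Request:
send_rows --steps '[{"dx": 0,"dy": 0,"dz": 0,"yaw": 0,"gripper": 0.3},{"dx": 0,"dy": 0,"dz": 0,"yaw": 0,"gripper": 0.15},{"dx": 0,"dy": 0,"dz": 0,"yaw": 0,"gripper": 0.13},{"dx": 0,"dy": 0,"dz": 0,"yaw": 0,"gripper": 0.13},{"dx": 0,"dy": 0,"dz": 0,"yaw": 0,"gripper": 0.13}]' --force 25

```text
clock: 9.1
tcp_pos: [0.5368, -0.3836, 0.0297]
orientation: [-2.735, 1.546, -0.001]
contact_force: [-0.7, -0.3, 4.4]
grip_width: 0.0191
gripper_force: 26.2
```

Request:
send_rows --steps '[{"dx": 0,"dy": 0,"dz": -1,"yaw": 0,"gripper": 0.13},{"dx": 0,"dy": 0,"dz": -3,"yaw": 0,"gripper": 0.13},{"dx": 0,"dy": 0,"dz": -6,"yaw": 0,"gripper": 0.13},{"dx": 0,"dy": 0,"dz": -8,"yaw": 0,"gripper": 0.13},{"dx": 0,"dy": 0,"dz": -8,"yaw": 0,"gripper": 0.13}]'

```text
clock: 9.72
tcp_pos: [0.5376, -0.3842, 0.1117]
orientation: [2.735, -1.546, 0.006]
contact_force: [-0.1, 0.8, -0.6]
grip_width: 0.0196
gripper_force: 25.7
```

```bash
python3 - <<'E'
from h import *
print(status.get_obs()['tcp_pos'],status.get_obs()['grip_width'])
rel([.5197,-.1568,.11],3)
E
```

```text
[ 0.53762733 -0.38424408  0.11165617] 0.01963758779275314
shift cm [-20.42 -10.19   0.11] yaw -62.0 heading -59.0
```

Request:
send_rows --steps '[{"dx": -2,"dy": -1,"dz": 0,"yaw": -6,"gripper": 0.13},{"dx": -7,"dy": -3.5,"dz": 0,"yaw": -16,"gripper": 0.13},{"dx": -12,"dy": -6,"dz": 0,"yaw": -26,"gripper": 0.13},{"dx": -17,"dy": -8.5,"dz": 0,"yaw": -36,"gripper": 0.13},{"dx": -20.4,"dy": -10.2,"dz": 0,"yaw": -46,"gripper": 0.13}]'

```text
clock: 10.35
tcp_pos: [0.5178, -0.1528, 0.1084]
orientation: [-3.122, 0.342, 0.003]
contact_force: [0.6, -0.0, -0.4]
grip_width: 0.0188
gripper_force: 25.7
```

Request:
send_rows --steps '[{"dx": 0,"dy": 0,"dz": 0,"yaw": -9,"gripper": 0.13},{"dx": 0,"dy": 0,"dz": 1,"yaw": -16,"gripper": 0.13},{"dx": 0,"dy": 0,"dz": 3,"yaw": -16,"gripper": 0.13},{"dx": 0,"dy": 0,"dz": 4,"yaw": -16,"gripper": 0.13},{"dx": 0,"dy": 0,"dz": 4,"yaw": -16,"gripper": 0.13}]'

```text
clock: 10.98
tcp_pos: [0.5179, -0.1558, 0.0682]
orientation: [-3.14, -0.083, 0.004]
contact_force: [0.0, 0.5, 0.2]
grip_width: 0.0189
gripper_force: 25.7
```

```bash
python3 - <<'E'
from h import *
print(status.get_obs()['tcp_pos'],status.get_obs()['grip_width'])
rel([.520,-.1568,.0335],3)
E
```

```text
[ 0.51792041 -0.15584239  0.06822632] 0.018948144258218717
shift cm [0.21 0.11 3.47] yaw 0.0 heading 3.0
```

Request:
send_rows --steps '[{"dx": 0.2,"dy": 0.1,"dz": 1,"yaw": 0,"gripper": 0.13},{"dx": 0.2,"dy": 0.1,"dz": 2,"yaw": 0,"gripper": 0.13},{"dx": 0.2,"dy": 0.1,"dz": 2.8,"yaw": 0,"gripper": 0.13},{"dx": 0.2,"dy": 0.1,"dz": 3.3,"yaw": 0,"gripper": 0.13},{"dx": 0.2,"dy": 0.1,"dz": 3.5,"yaw": 0,"gripper": 0.13}]'

```text
clock: 11.6
tcp_pos: [0.5207, -0.1569, 0.0339]
orientation: [-3.14, -0.083, 0.001]
contact_force: [0.4, 0.4, 0.7]
grip_width: 0.0194
gripper_force: 25.7
```

Request:
send_rows --steps '[{"dx": 0,"dy": 0,"dz": 0,"yaw": 0,"gripper": 0.25},{"dx": 0,"dy": 0,"dz": 0,"yaw": 0,"gripper": 0.35},{"dx": 0,"dy": 0,"dz": 0,"yaw": 0,"gripper": 0.4},{"dx": 0,"dy": 0,"dz": -1,"yaw": 0,"gripper": 0.4},{"dx": 0,"dy": 0,"dz": -4,"yaw": 0,"gripper": 0.4}]'

```text
clock: 12.22
tcp_pos: [0.5198, -0.1567, 0.0741]
orientation: [-3.14, -0.083, 0.004]
contact_force: [-0.4, -0.7, 0.3]
grip_width: 0.034
gripper_force: 0.0
```

Request:
send_rows --steps '[{"dx": 0,"dy": 0,"dz": -4,"yaw": 0,"gripper": 0.7},{"dx": 0,"dy": 4,"dz": -4,"yaw": 0,"gripper": 0.7},{"dx": 0,"dy": 9,"dz": -4,"yaw": 0,"gripper": 0.7},{"dx": 0,"dy": 13,"dz": -4,"yaw": 0,"gripper": 0.7},{"dx": 0,"dy": 13.8,"dz": -4,"yaw": 0,"gripper": 0.7}]'

```text
clock: 12.85
tcp_pos: [0.5275, -0.2987, 0.1151]
orientation: [3.139, 0.075, 0.001]
contact_force: [-0.1, 1.4, 0.7]
grip_width: 0.0598
gripper_force: 0.0
```

```bash
python3 - <<'E'
from h import *
print(status.get_obs()['tcp_pos'],status.get_obs()['grip_width'])
rel([.514,-.295,.038],3)
f=grab('top');g=grab('scene')
A=cv2.resize(f['color'][150:250,310:510],None,fx=4,fy=4)
B=cv2.resize(g['color'][100:240,260:460],None,fx=4,fy=4)[:400]
cv2.imwrite('pics/f.png',cv2.resize(np.vstack([A,B])[:,:,::-1],(600,600)))
E
```

```text
[ 0.52746437 -0.29866629  0.11509285] 0.05980349878605579
shift cm [-1.33 -0.45  7.71] yaw -0.3 heading 2.7
```

View pics/f.png

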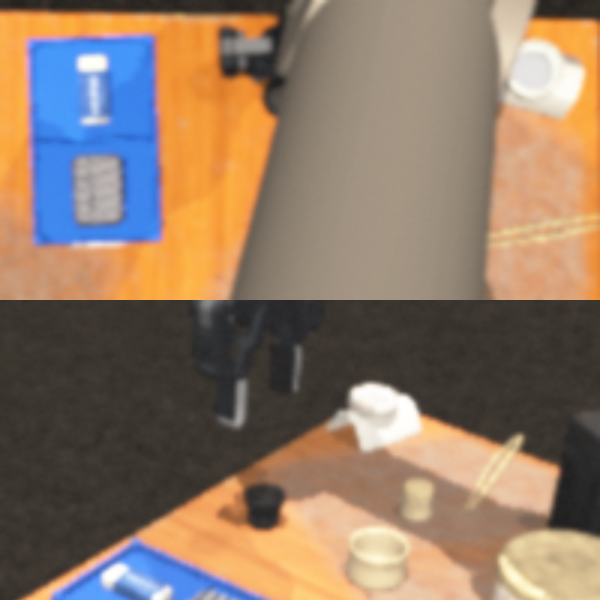

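Both blue-tray items lie in their compartments (eraser at (93,90), block at (98,190)). The loupe (265,505) is next.

Request:
send_rows --steps '[{"dx": -1,"dy": -0.3,"dz": 1,"yaw": 0,"gripper": 0.65},{"dx": -1.3,"dy": -0.4,"dz": 3,"yaw": 0,"gripper": 0.65},{"dx": -1.3,"dy": -0.4,"dz": 6,"yaw": 0,"gripper": 0.65},{"dx": -1.3,"dy": -0.4,"dz": 7.8,"yaw": 0,"gripper": 0.65},{"dx": -1.3,"dy": -0.4,"dz": 8.1,"yaw": 0,"gripper": 0.65}]'

```text
clock: 13.58
tcp_pos: [0.514, -0.29, 0.0319]
orientation: [-3.139, -0.085, 0.004]
contact_force: [-0.2, -0.1, 0.8]
grip_width: 0.0556
gripper_force: 0.0
```

Request:
send_rows --steps '[{"dx": 0,"dy": 0,"dz": 0,"yaw": 0,"gripper": 0.5},{"dx": 0,"dy": 0,"dz": 0,"yaw": 0,"gripper": 0.35},{"dx": 0,"dy": 0,"dz": 0,"yaw": 0,"gripper": 0.28},{"dx": 0,"dy": 0,"dz": 0,"yaw": 0,"gripper": 0.28},{"dx": 0,"dy": 0,"dz": 0,"yaw": 0,"gripper": 0.28}]' --force 25

```text
clock: 14.2
tcp_pos: [0.5156, -0.2917, 0.0343]
orientation: [3.14, 0.083, 0.002]
contact_force: [-0.3, 0.1, 6.3]
grip_width: 0.031
gripper_force: 24.9
```

Request:
send_rows --steps '[{"dx": 0,"dy": 0,"dz": -1,"yaw": 0,"gripper": 0.28},{"dx": 0,"dy": 0,"dz": -3,"yaw": 0,"gripper": 0.28},{"dx": 0,"dy": 0,"dz": -6,"yaw": 0,"gripper": 0.28},{"dx": 0,"dy": 0,"dz": -9,"yaw": 0,"gripper": 0.28},{"dx": 0,"dy": 0,"dz": -10,"yaw": 0,"gripper": 0.28}]'

```text
clock: 14.82
tcp_pos: [0.5161, -0.2922, 0.1362]
orientation: [3.138, 0.083, 0.006]
contact_force: [-0.3, -0.9, -0.6]
grip_width: 0.031
gripper_force: 24.9
```

```bash
python3 - <<'E'
from h import *
print(status.get_obs()['tcp_pos'],status.get_obs()['grip_width'])
rel([.520,.1346,.13],-.5)
g=grab('scene')
cv2.imwrite('pics/g.png',cv2.resize(g['color'][80:240,260:460],None,fx=3,fy=3)[:,:,::-1])
E
```

```text
[ 0.51610853 -0.29215092  0.13623779] 0.030950476718519873
shift cm [  2.63 -42.6    0.54] yaw 3.5 heading 3.0
```

View pics/g.png

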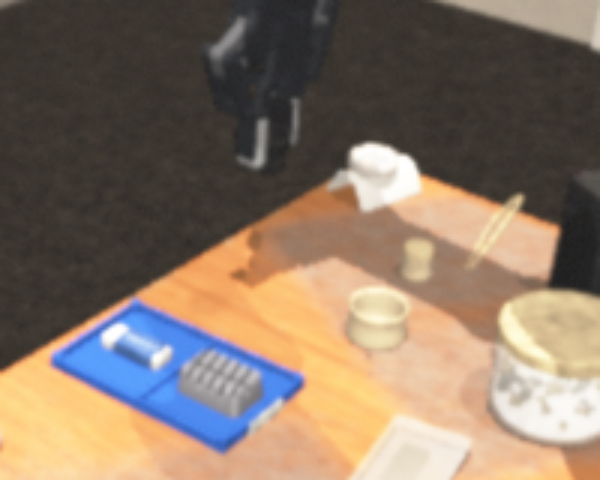

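The loupe is held between the fingers at crop (265,150), and its place on the desk is empty. I'll carry it to the far yellow compartment.

Request:
send_rows --steps '[{"dx": 0,"dy": -2,"dz": 0,"yaw": 0,"gripper": 0.28},{"dx": 0.5,"dy": -7,"dz": 0,"yaw": 0,"gripper": 0.28},{"dx": 1,"dy": -12,"dz": 0,"yaw": 1,"gripper": 0.28},{"dx": 1.2,"dy": -17,"dz": 0,"yaw": 2,"gripper": 0.28},{"dx": 1.4,"dy": -22,"dz": 0,"yaw": 3.5,"gripper": 0.28}]'

```text
clock: 15.5
tcp_pos: [0.5157, -0.0678, 0.1319]
orientation: [-3.141, 0.012, 0.004]
contact_force: [0.2, 0.2, -0.1]
grip_width: 0.0308
gripper_force: 24.9
```

Request:
send_rows --steps '[{"dx": 0,"dy": -5,"dz": 0,"yaw": 0,"gripper": 0.28},{"dx": 0,"dy": -10,"dz": 0,"yaw": 0,"gripper": 0.28},{"dx": 0,"dy": -15,"dz": 0,"yaw": 0,"gripper": 0.28},{"dx": 0,"dy": -19,"dz": 1,"yaw": 0,"gripper": 0.28},{"dx": 0,"dy": -20.6,"dz": 3,"yaw": 0,"gripper": 0.28}]'

```text
clock: 16.12
tcp_pos: [0.5173, 0.1395, 0.1024]
orientation: [-3.14, 0.005, 0.001]
contact_force: [-0.2, -1.4, -0.0]
grip_width: 0.0311
gripper_force: 24.9
```

Request:
send_rows --steps '[{"dx": 0,"dy": 0,"dz": 0,"yaw": 0,"gripper": 0.28},{"dx": 0,"dy": 0,"dz": 1,"yaw": 0,"gripper": 0.28},{"dx": 0,"dy": 0,"dz": 2.5,"yaw": 0,"gripper": 0.28},{"dx": 0,"dy": 0,"dz": 3,"yaw": 0,"gripper": 0.28},{"dx": 0,"dy": 0,"dz": 3,"yaw": 0,"gripper": 0.28}]'

```text
clock: 16.75
tcp_pos: [0.5187, 0.1344, 0.0728]
orientation: [3.141, -0.014, -0.002]
contact_force: [0.5, 0.4, -1.3]
grip_width: 0.031
gripper_force: 24.9
```

```bash
python3 - <<'E'
from h import *
print(status.get_obs()['tcp_pos'],status.get_obs()['grip_width'])
rel([.520,.1346,.038],-.5)
E
```

```text
[0.51872532 0.13439663 0.07275618] 0.030997851987992153
shift cm [ 0.13 -0.02  3.48] yaw -0.0 heading -0.5
```

Request:
send_rows --steps '[{"dx": 0.1,"dy": 0,"dz": 1,"yaw": 0,"gripper": 0.28},{"dx": 0.1,"dy": 0,"dz": 2,"yaw": 0,"gripper": 0.28},{"dx": 0.1,"dy": 0,"dz": 2.9,"yaw": 0,"gripper": 0.28},{"dx": 0.1,"dy": 0,"dz": 3.3,"yaw": 0,"gripper": 0.28},{"dx": 0.1,"dy": 0,"dz": 3.5,"yaw": 0,"gripper": 0.28}]'

```text
clock: 17.38
tcp_pos: [0.5199, 0.135, 0.0379]
orientation: [3.141, -0.013, -0.001]
contact_force: [0.0, 0.9, -0.7]
grip_width: 0.0307
gripper_force: 24.9
```

Request:
send_rows --steps '[{"dx": 0,"dy": 0,"dz": 0,"yaw": 0,"gripper": 0.36},{"dx": 0,"dy": 0,"dz": 0,"yaw": 0,"gripper": 0.44},{"dx": 0,"dy": 0,"dz": 0,"yaw": 0,"gripper": 0.52},{"dx": 0,"dy": 0,"dz": -1,"yaw": 0,"gripper": 0.55},{"dx": 0,"dy": 0,"dz": -4,"yaw": 0,"gripper": 0.55}]'

```text
clock: 18.0
tcp_pos: [0.519, 0.1346, 0.0781]
orientation: [3.141, -0.013, -0.004]
contact_force: [0.7, 0.8, 0.3]
grip_width: 0.0471
gripper_force: 0.0
```

Request:
send_rows --steps '[{"dx": 0,"dy": 0,"dz": -4,"yaw": 0,"gripper": 0.6},{"dx": 0,"dy": 4,"dz": -5,"yaw": 0,"gripper": 0.6},{"dx": 0,"dy": 9,"dz": -5,"yaw": 0,"gripper": 0.6},{"dx": 0,"dy": 15,"dz": -5,"yaw": 0,"gripper": 0.6},{"dx": 0,"dy": 20,"dz": -5,"yaw": 0,"gripper": 0.6}]'

```text
clock: 18.62
tcp_pos: [0.5183, -0.0674, 0.1293]
orientation: [3.141, -0.014, 0.002]
contact_force: [0.7, -0.5, 0.3]
grip_width: 0.0512
gripper_force: 0.0
```

```bash
python3 - <<'E'
from h import *
print(status.get_obs()['tcp_pos'],status.get_obs()['grip_width'])
rel([.4343,-.3847,.12],-.5)
f=grab('top');g=grab('scene')
A=cv2.resize(f['color'][150:250,180:380],None,fx=4,fy=4)
B=cv2.resize(g['color'][200:340,120:320],None,fx=4,fy=4)[:400]
cv2.imwrite('pics/i.png',cv2.resize(np.vstack([A,B])[:,:,::-1],(600,600)))
E
```

```text
[ 0.51829421 -0.06739606  0.1292546 ] 0.05118257657030993
shift cm [-8.11 31.81  0.93] yaw -0.0 heading -0.5
```

View pics/i.png

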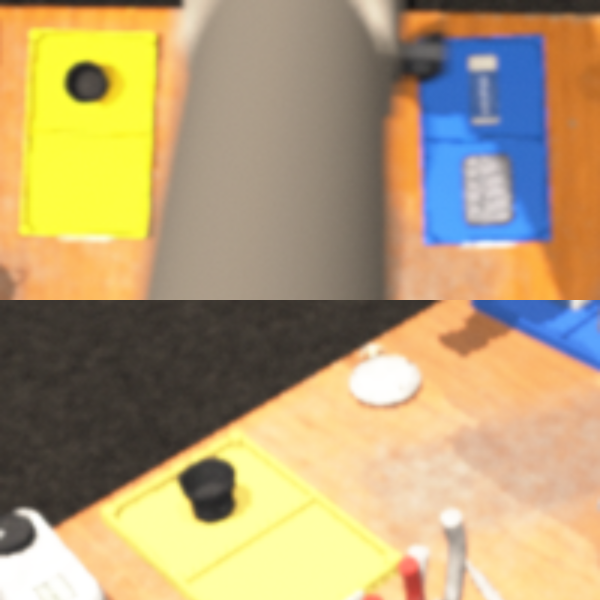

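Request:
send_rows --steps '[{"dx": -1,"dy": 5,"dz": 0,"yaw": 0,"gripper": 0.55},{"dx": -2.5,"dy": 10,"dz": 0,"yaw": 0,"gripper": 0.5},{"dx": -4,"dy": 16,"dz": 0,"yaw": 0,"gripper": 0.5},{"dx": -5.5,"dy": 21,"dz": 0,"yaw": 0,"gripper": 0.5},{"dx": -6.8,"dy": 26,"dz": 0,"yaw": 0,"gripper": 0.5}]'

```text
clock: 19.35
tcp_pos: [0.448, -0.3255, 0.1291]
orientation: [3.141, -0.012, 0.002]
contact_force: [1.1, 0.2, 1.0]
grip_width: 0.0428
gripper_force: 0.0
```

Request:
send_rows --steps '[{"dx": -1,"dy": 4,"dz": 0,"yaw": 0,"gripper": 0.5},{"dx": -1.3,"dy": 5.8,"dz": 0,"yaw": 0,"gripper": 0.5},{"dx": -1.3,"dy": 5.8,"dz": 2,"yaw": 0,"gripper": 0.5},{"dx": -1.3,"dy": 5.8,"dz": 4,"yaw": 0,"gripper": 0.5},{"dx": -1.3,"dy": 5.8,"dz": 4,"yaw": 0,"gripper": 0.5}]'

```text
clock: 19.98
tcp_pos: [0.4349, -0.3801, 0.0872]
orientation: [-3.139, 0.01, 0.003]
contact_force: [-0.3, 1.2, -0.2]
grip_width: 0.0426
gripper_force: 0.0
```

```bash
python3 - <<'E'
from h import *
print(status.get_obs()['tcp_pos'],status.get_obs()['grip_width'])
rel([.4343,-.3847,.034],-.5)
g=grab('scene');np.savez('sc1',**g)
def pr(X): c=g['K']@(g['R']@np.array(X)+g['t']); return c[:2]/c[2]
for z in (.003,.031): print((pr([.52,.1346,z])-[120,200])*3*np.array([1,1])+[0,300])
E
```

```text
[ 0.43485415 -0.38014452  0.08723951] 0.042573846732003144
shift cm [-0.04  0.47  5.32] yaw 0.1 heading -0.4
[212.87482941 509.2914132 ]
[205.05872234 473.7457325 ]
```

The loupe's lean in the picture matches a projected vertical, so it stands upright. Next I grip the pot.

Request:
send_rows --steps '[{"dx": 0,"dy": 0.2,"dz": 0,"yaw": 0,"gripper": 0.5},{"dx": 0,"dy": 0.2,"dz": 2,"yaw": 0,"gripper": 0.5},{"dx": 0,"dy": 0.2,"dz": 4,"yaw": 0,"gripper": 0.5},{"dx": 0,"dy": 0.2,"dz": 5.3,"yaw": 0,"gripper": 0.5},{"dx": 0,"dy": 0.2,"dz": 5.3,"yaw": 0,"gripper": 0.5}]'

```text
clock: 20.65
tcp_pos: [0.4345, -0.3841, 0.0349]
orientation: [-3.141, 0.013, 0.001]
contact_force: [-0.5, 0.3, 1.0]
grip_width: 0.0424
gripper_force: 0.0
```

Request:
send_rows --steps '[{"dx": 0,"dy": 0,"dz": 0,"yaw": 0,"gripper": 0.4},{"dx": 0,"dy": 0,"dz": 0,"yaw": 0,"gripper": 0.28},{"dx": 0,"dy": 0,"dz": 0,"yaw": 0,"gripper": 0.17},{"dx": 0,"dy": 0,"dz": 0,"yaw": 0,"gripper": 0.17},{"dx": 0,"dy": 0,"dz": 0,"yaw": 0,"gripper": 0.17}]' --force 25

```text
clock: 21.28
tcp_pos: [0.4352, -0.3848, 0.0361]
orientation: [3.141, -0.013, 0.002]
contact_force: [0.1, 0.0, 6.7]
grip_width: 0.0221
gripper_force: 24.5
```

Request:
send_rows --steps '[{"dx": 0,"dy": 0,"dz": -1,"yaw": 0,"gripper": 0.17},{"dx": 0,"dy": 0,"dz": -3,"yaw": 0,"gripper": 0.17},{"dx": 0,"dy": 0,"dz": -6,"yaw": 0,"gripper": 0.17},{"dx": 0,"dy": 0,"dz": -9,"yaw": 0,"gripper": 0.17},{"dx": 0,"dy": 0,"dz": -10,"yaw": 0,"gripper": 0.17}]'

```text
clock: 21.9
tcp_pos: [0.4354, -0.3849, 0.1373]
orientation: [3.14, -0.013, 0.004]
contact_force: [0.5, -0.3, -1.1]
grip_width: 0.0217
gripper_force: 24.6
```

```bash
python3 - <<'E'
from h import *
print(status.get_obs()['tcp_pos'],status.get_obs()['grip_width'])
rel([.4449,.1356,.13],-.5)
g=grab('scene')
cv2.imwrite('pics/j.png',cv2.resize(g['color'][80:240,300:460],None,fx=3,fy=3)[:,:,::-1])
E
```

```text
[ 0.43538044 -0.3848765   0.13725938] 0.02171875336341394
shift cm [  0.52 -52.05   0.64] yaw 0.0 heading -0.5
```

View pics/j.png

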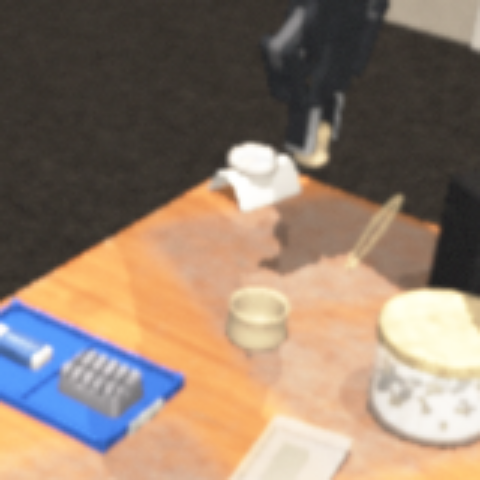

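The pot hangs between the fingers at crop (318,150), and the cup (258,318) is untouched. I'll carry it to the near yellow compartment.

Request:
send_rows --steps '[{"dx": 1,"dy": -3,"dz": 0,"yaw": 0,"gripper": 0.17},{"dx": 2,"dy": -8,"dz": 0,"yaw": 0,"gripper": 0.17},{"dx": 3,"dy": -13,"dz": 0,"yaw": 0,"gripper": 0.17},{"dx": 3,"dy": -18,"dz": 0,"yaw": 0,"gripper": 0.17},{"dx": 3,"dy": -23,"dz": 0,"yaw": 0,"gripper": 0.17}]'

```text
clock: 22.58
tcp_pos: [0.4659, -0.1528, 0.1342]
orientation: [-3.141, 0.013, 0.003]
contact_force: [1.9, -0.2, -0.1]
grip_width: 0.0215
gripper_force: 24.6
```

Request:
send_rows --steps '[{"dx": 0,"dy": -5,"dz": 0,"yaw": 0,"gripper": 0.17},{"dx": 0,"dy": -10,"dz": 0,"yaw": 0,"gripper": 0.17},{"dx": 0,"dy": -15,"dz": 0,"yaw": 0,"gripper": 0.17},{"dx": -1,"dy": -20,"dz": 0,"yaw": 0,"gripper": 0.17},{"dx": -2,"dy": -24,"dz": 0,"yaw": 0,"gripper": 0.17}]'

```text
clock: 23.2
tcp_pos: [0.4474, 0.0875, 0.1344]
orientation: [-3.142, 0.011, 0.003]
contact_force: [0.6, -0.1, -0.1]
grip_width: 0.022
gripper_force: 24.6
```

Request:
send_rows --steps '[{"dx": -0.5,"dy": -3,"dz": 0,"yaw": 0,"gripper": 0.17},{"dx": -0.5,"dy": -5,"dz": 1,"yaw": 0,"gripper": 0.17},{"dx": -0.5,"dy": -5,"dz": 3,"yaw": 0,"gripper": 0.17},{"dx": -0.5,"dy": -5,"dz": 5,"yaw": 0,"gripper": 0.17},{"dx": -0.5,"dy": -5,"dz": 5.5,"yaw": 0,"gripper": 0.17}]'

```text
clock: 23.82
tcp_pos: [0.4425, 0.1351, 0.0785]
orientation: [3.14, -0.012, -0.006]
contact_force: [-1.1, -0.1, -1.1]
grip_width: 0.0216
gripper_force: 24.6
```

```bash
python3 - <<'E'
from h import *
print(status.get_obs()['tcp_pos'],status.get_obs()['grip_width'])
rel([.4449,.1356,.0395],-.5)
E
```

```text
[0.44246971 0.13510579 0.07852033] 0.02164633276859989
shift cm [ 0.26 -0.06  3.9 ] yaw 0.0 heading -0.5
```

Request:
send_rows --steps '[{"dx": 0.2,"dy": 0,"dz": 1,"yaw": 0,"gripper": 0.17},{"dx": 0.2,"dy": 0,"dz": 2,"yaw": 0,"gripper": 0.17},{"dx": 0.2,"dy": 0,"dz": 3,"yaw": 0,"gripper": 0.17},{"dx": 0.2,"dy": 0,"dz": 3.6,"yaw": 0,"gripper": 0.17},{"dx": 0.2,"dy": 0,"dz": 3.9,"yaw": 0,"gripper": 0.17}]'

```text
clock: 24.45
tcp_pos: [0.4459, 0.1355, 0.0409]
orientation: [3.141, -0.013, -0.001]
contact_force: [0.1, 0.1, -0.2]
grip_width: 0.0216
gripper_force: 24.6
```

Request:
send_rows --steps '[{"dx": 0,"dy": 0,"dz": 0,"yaw": 0,"gripper": 0.24},{"dx": 0,"dy": 0,"dz": 0,"yaw": 0,"gripper": 0.34},{"dx": 0,"dy": 0,"dz": 0,"yaw": 0,"gripper": 0.44},{"dx": 0,"dy": 0,"dz": -1,"yaw": 0,"gripper": 0.5},{"dx": 0,"dy": 0,"dz": -4,"yaw": 0,"gripper": 0.5}]'

```text
clock: 25.08
tcp_pos: [0.4451, 0.1353, 0.0813]
orientation: [3.141, -0.013, -0.004]
contact_force: [1.4, 0.6, 0.5]
grip_width: 0.0427
gripper_force: 0.0
```

Request:
send_rows --steps '[{"dx": 0,"dy": 0,"dz": -6,"yaw": 0,"gripper": 0.5},{"dx": 1,"dy": 4,"dz": -8,"yaw": 0,"gripper": 0.5},{"dx": 2,"dy": 9,"dz": -10,"yaw": 0,"gripper": 0.5},{"dx": 3,"dy": 14,"dz": -12,"yaw": 0,"gripper": 0.5},{"dx": 3,"dy": 16,"dz": -12,"yaw": 0,"gripper": 0.5}]'

```text
clock: 25.7
tcp_pos: [0.4759, -0.028, 0.2037]
orientation: [3.141, -0.02, 0.007]
contact_force: [0.2, -0.6, -0.8]
grip_width: 0.0426
gripper_force: 0.0
```

Request:
send_rows --steps '[{"dx": 0,"dy": 0,"dz": 0,"yaw": 0,"gripper": 0.5},{"dx": 0,"dy": 0,"dz": 0,"yaw": 0,"gripper": 0.5},{"dx": 0,"dy": 0,"dz": 0,"yaw": 0,"gripper": 0.5}]'

```text
clock: 26.08
tcp_pos: [0.4745, -0.0232, 0.2012]
orientation: [-3.141, 0.009, 0.001]
contact_force: [0.0, -0.3, 0.4]
grip_width: 0.0428
gripper_force: 0.0
```

```bash
python3 - <<'E'
from h import *
f=grab('top');g=grab('scene')
A=cv2.resize(f['color'][150:250,180:420],(720,300))
B=cv2.resize(g['color'][140:340,120:440],(480,300))
C=np.zeros((600,720,3),np.uint8);C[:300]=A;C[300:,:480]=B
cv2.imwrite('pics/k.png',C[:,:,::-1])
E
```

```text
(no output)
```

View pics/k.png

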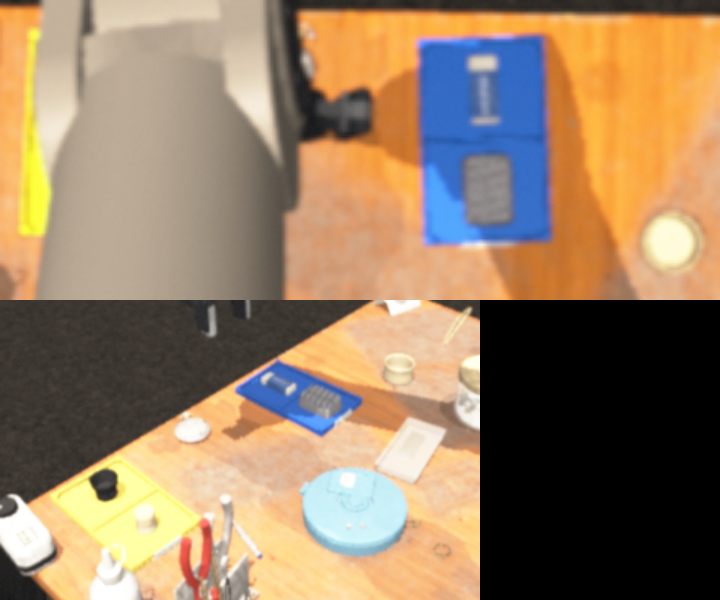

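All four items stand or lie flat in their compartments (loupe (105,484), pot (147,517), eraser (278,381), block (320,400)). The cup and watch are where they were, and the arm is clear.

```bash
python3 -c "
from bench import workorder
print(workorder.hand_in())"
```

```text
the job is handed in; nothing more can be done
None
```

Both kits are made up and the job is handed in at about 26 s: the bracelet block and eraser are in the blue tray, the loupe and oil pot are in the yellow tray, one thing per compartment, and the open cup and watch were not touched.

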